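# Free the safety pawl and push the hold-down arm onto the cover

## Task

The hold-down arm of the assembly fixture is propped up by its safety ratchet. Press the pawl's release paddle fully down so that the pawl is free of the teeth, then push the arm down past the teeth until its rubber foot rests on the bearing cover, and leave it there. Only press and push, lift nothing: do not force the arm past the engaged pawl, keep the cover seated in its nest and leave the other things on the bench where they are.

Things in the scene. Friction and masses are not known exactly. Their poses are not given: they have to be found in the camera images.
- fixture: Holding fixture, fixed to the bench. Base plate 270 x 120 x 15 mm; origin under its middle, at bench height. Its x axis runs along the arm from the release paddle (x = -142 mm) past the hinge (x = -30) to the arm's free end; z up. Two steel cheeks at y = +-16 to 24 mm stand round the hinge, x = -115 to 0, 130 mm high, 173 mm high round the pawl pin (x = -105 to -75).
- hinge (a point): Centre of the arm's hinge pin, on the cheeks, 110 mm above the bench; the hinge axis lies along the fixture's y. The axes are those of the fixture.
- holdarm (a joint): Angle of the arm above level, rad: 0 = level, foot resting on the cover; starts at 0.87 to 1.08, upper stop 1.2. Stiff hinge: it stays where left, takes 3 to 5 N at the bar to move. Steel beam 26 mm wide, 16 mm thick, centred on the line hinge to bar, 25 to 190 mm from the hinge. The engaged pawl stops it at 0.85 by three 9 mm teeth on the top of its ratchet disc (90 mm diameter) round the hinge.
- bar (a point): Centre of the black rubber-sleeved cross bar at the free end of the arm (22 mm diameter, 100 mm long, along the fixture's y), 180 mm from the hinge; its x axis points away from the hinge along the arm. Start height about 250 to 270 mm above the bench, 110 mm with the arm down.
- foot (a point): Centre of the underside of the arm's foot (26 mm diameter, black rubber end), 100 mm from the hinge along the arm and 35 mm below the arm's centre line.
- pawl (a joint): Angle of the pawl, rad: 0 = nose down between the teeth, engaged (start); grows as the paddle is pressed down, to a stop at 0.32; nose clear of the teeth from about 0.13. A rocker on a pin 60 mm behind the hinge and 46 mm above it; its pivot is stiff: it takes about 3 N on the paddle to turn and stays where it is left.
- paddle (a point): Centre of the top face of the pawl's flat steel release paddle, 42 mm (along fixture x) x 44 mm, 8 mm thick, 52 mm from the pawl's pin on the side away from the arm. At the start its top is level, 176 mm above the bench, and free from above; fully pressed it has gone down by about 16 mm.
- cover_mid (a point): Middle (half-way up) of the bearing cover, a loose turned aluminium part of about 0.5 kg standing in the nest under the foot: flange of 90 mm diameter, hub of 62 mm diameter, 60 mm high, its top 75 mm above the bench. Four pins of 16 mm height locate its flange.
- bottle_mid (a point): Middle of a loose white bottle, 44 mm diameter, 95 mm high, beside the fixture; not to be moved.
- race_mid (a point): Middle of a loose steel bearing race, 60 mm diameter, 16 mm high, lying beside the fixture; not to be moved.
- driver_grip (a point): Handle of a loose screwdriver lying beside the fixture along its length; not to be moved.
There are look-alikes about, which are no part of the job. Leave any green, red or yellow look-alike of the part that bears cover_mid alone.

How it is judged:
On the way, in this order (a step that is already met when the one before it is completed fails the run):
1. the pawl is pressed free of the teeth while the arm is still up (value of joint pawl above 0.15 rad and value of joint holdarm above 0.78 rad), for 0.1 s.
2. the arm is pushed down onto the cover (value of joint holdarm below 0.035 rad), for 0.1 s.
At the end, for the whole second after the job is handed in: The arm is down and at rest, within 0.035 rad of level (foot within about 3.5 mm of the cover's top), and the cover stands flat in its nest under the foot. The pawl may stay as it was left (value of joint holdarm below 0.035 rad and velocity of joint holdarm between -0.05 and 0.05 rad/s and horizontal distance between foot and cover_mid below 0.012 m and z of cover_mid in the frame of fixture below 0.049 m and angle between cover_mid's own z axis and vertical below 0.05 rad); the robot touches nothing.
It fails at once if the arm is forced down past the teeth with the pawl engaged (value of joint pawl below 0.1 rad and value of joint holdarm between 0.35 and 0.75 rad).
It fails at once if the cover is lifted or pushed out of its nest (distance of cover_mid from where it was at the start of the episode above 0.012 m or z of cover_mid in the frame of fixture above 0.053 m).
It fails at once if the bottle, the race or the screwdriver is moved or lifted (distance of any of bottle_mid, race_mid, driver_grip from where it was at the start of the episode above 0.02 m).
It fails at once if the hold-down arm is lifted further up (value of joint holdarm above 1.17 rad).
It also fails if it takes over 45 s, if anything falls off the work surface, if the arm or the gripper's body presses on something with over 40 N, if the wrist force passes 120 N, or if a joint passes its speed limit or range.

## Robot

A 6-joint arm with a two-finger parallel gripper is mounted at the origin on the work surface. World frame = base frame: x ahead of the robot, y to its left, z up, the work surface at z = 0. Lengths are in m, angles in rad, forces in N, time in s.
With the tool pointing down it reaches from about 0.425 to 1.125 m from the base axis. Payload 14.9 kg.
Tool frame: the origin (TCP) lies between the finger pads; the fingertips stand 17 mm ahead of it and the grasp point (between the pads) lies 2 mm behind it; z points along the fingers, y is the line along which they close (so a half turn about z gives the same grasp; the last joint's range is limited). The gripper opens to 91 mm and grips with 3 to 60 N. Pads are 32 mm wide; open, the fingers measure 118 mm over their backs; the gripper's body (76 mm by 178 mm) begins 60 mm behind the grasp point.
Start: joints at [-0.033, 0.379, 1.734, -0, 1.028, -0.033], TCP at [0.7, -0, 0.231] pointing down, gripper open.
Joint ranges: [-2.77, 2.77], [-0.74, 2.19], [0, 2.66], [-1.06, 4.2], [0.31, 2.87], [-3.08, 3.08]. Speed limits (rad/s): [1.89, 1.89, 2.39, 3.14, 3.14, 3.14].

## Interface

Orientations are given as a unit quaternion [w, x, y, z].
In Python, from workcell import env gives the robot as it stands. The module is installed in compiled form; this text tells all that it offers.
- The arm moves only by the tool servo_tool, never from a script. Its argument "increments" is text: rows parted by semicolons, each of 4 numbers parted by spaces: the shift along the tool's x, y, z in cm, then the turn about the tool's z in rad. In form: dx dy dz twist; .... A call has 1 to 8 rows; each row shifts and turns the commanded pose from where the row before left it, along the tool's axes as they then stand; what a row does not reach is not made up. A row lasts 1/8 s, in which the tool goes at most 62.5 mm and 10.7 degrees, less where a joint would pass 70% of its speed; a pose out of reach is approached as far as the arm can. A call with a gripper value outside its range is refused whole. "fingers" is the closure in counts, from 0 (fully open) to 255 (shut), set as the call begins (left out, the last holds). The fingers move at their own pace and stop on an object; "force" is the grip in N (left out, the last holds). Time passes only in rows, so rows that do not move let the fingers close. It gives the time, the measured TCP pose, the force, the opening and the grip force at its end, in the units of the state.
- env.observe(): the state, without advancing time (a new reading comes with each control period).
- env.read_camera(name): name is "scene" or "side" or "wrist"; returns a dict with "img" (384x512x3 uint8, red, green, blue), "mtx" (3x3 intrinsics, pixels), "xyz" and "rotation" of the camera in the world. Camera axes: x right, y up, looking along -z (the intrinsics and any distortion apply to the point x, -y, -z); pixel columns grow to the right and rows downward; lengths in m; the calibration is good to about 2 mm. A picture is of the moment at which its call begins. There is no depth.
- env.close_job(): hands the job in; it is judged then, once.
The state is a dict: "clock": time; "joints": joint angles; "dq": joint speeds; "joint_torque": joint torques, N m; "ee_pos": TCP position; "ee_rot": TCP orientation; "contact_force": force on the tool from outside, world axes, zero at the start; "ft_torque": the same for the moment, N m; "gripper_width": opening from 0.0 (shut) to 1.0 (fully open); "gripper_force": force on a finger pad.
Only numpy, scipy, OpenCV 4.12 (cv2) and the standard library are available. Lean on these libraries where they do the work, as an engineer would, in place of code of your own. Each camera call takes 0.05 s, during which the arm holds its last target. There are 200 camera calls.

## Working session

There is one attempt and no reset: what is moved stays moved. The work goes in short steps, Python scripts to look and compute and a tool call to move; the robot and the scene stay as the last step left them, time stands still between calls to the robot, and variables do not carry over. Pictures are saved under pics/ and viewed, at most 10 in all, crops included, and the job is handed in when it is done.

Besides the shell and the picture viewer there is one more tool, called as a command line: name --argument value ..., lists and objects as JSON in quotes. servo_tool: Moves the arm, as the interface text tells. Its arguments: {"type":"object","properties":{"increments":{"type":"string"},"fingers":{"type":"number"},"force":{"type":"number"}},"required":["increments"]}

```bash
mkdir -p pics; cat > h.py <<'E'
import numpy as np,cv2
from workcell import env
def snap(n,f):
    c=env.read_camera(n); cv2.imwrite(f'pics/{f}.png',c['img'][:,:,::-1]); np.savez(f'pics/{f}.npz',**{k:np.array(c[k]) for k in('img','mtx','xyz','rotation')}); return c
def load(f): return np.load(f'pics/{f}.npz')
def ray(c,u,v):
    d=np.linalg.inv(c['mtx'])@[u,v,1]; return np.array(c['xyz']),np.array(c['rotation'])@(d*[1,-1,-1])
def atz(c,u,v,z):
    o,d=ray(c,u,v); return o+d*(z-o[2])/d[2]
def proj(c,p):
    q=np.array(c['rotation']).T@(np.array(p)-c['xyz']); q=c['mtx']@(q*[1,-1,-1]); return q[:2]/q[2]
E
python3 - <<'E'
from h import *
a=snap('scene','s0');b=snap('side','d0')
for c in(a,b): print(c['xyz'],c['rotation'],c['mtx'],[k for k in c])
s=env.observe();print(s['clock'],s['ee_pos'],s['ee_rot'])
E
```

```text
[ 0.92056555 -0.45998071  0.8118256 ] [0.88647307 0.34805765 0.11237992 0.28353505] [[495.43167875   0.         260.06126309]
 [  0.         495.43167875 189.14461621]
 [  0.           0.           1.        ]] ['img', 'mtx', 'xyz', 'rotation']
[ 0.28894141 -0.79920387  0.90457507] [ 0.9049004   0.39924994 -0.05848542 -0.13540387] [[490.63228843   0.         251.14607606]
 [  0.         490.63228843 187.25495092]
 [  0.           0.           1.        ]] ['img', 'mtx', 'xyz', 'rotation']
0.1 [ 6.99656231e-01 -1.17291263e-05  2.30346520e-01] [-3.48104946e-04  7.07118578e-01  7.07094816e-01 -3.41976523e-04]
```

View pics/s0.png

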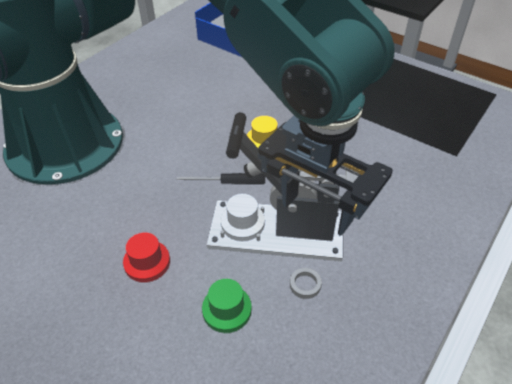

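View pics/d0.png

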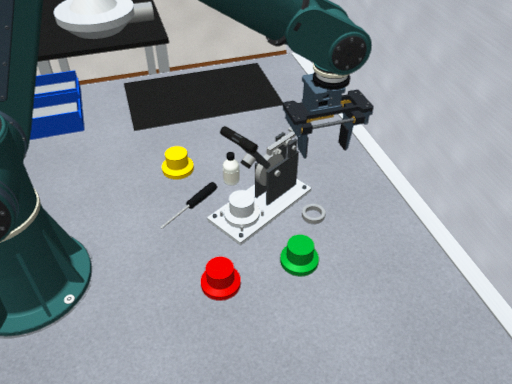

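```bash
sed -i "s/np.array(c\['rotation'\])/R(c)/g; 2a from scipy.spatial.transform import Rotation\ndef R(c):\n    q=np.array(c['rotation']); return Rotation.from_quat(q[[1,2,3,0]]).as_matrix()" h.py
python3 - <<'E'
from h import *
a=load('s0');b=load('d0')
print('cover top',atz(a,242,201,.075),atz(b,241,199,.075))
for c,l in((a,[(208,249),(342,256),(218,203)]),(b,[(209,215),(242,240),(311,188)])): print([atz(c,*p,.015).round(3) for p in l])
print(proj(a,[.7,0,.23]))
im=cv2.imread('pics/d0.png')[110:250,190:340];cv2.imwrite('pics/d0c.png',cv2.resize(im,None,fx=4,fy=4,interpolation=2))
E
```

```text
cover top [0.5110198  0.04971958 0.075     ] [0.51604636 0.03677486 0.075     ]
[array([ 0.499, -0.049,  0.015]), array([0.723, 0.09 , 0.015]), array([0.439, 0.057, 0.015])]
[array([0.439, 0.065, 0.015]), array([ 0.495, -0.04 ,  0.015]), array([0.724, 0.083, 0.015])]
[317.31324717 207.15049705]
```

View pics/d0c.png

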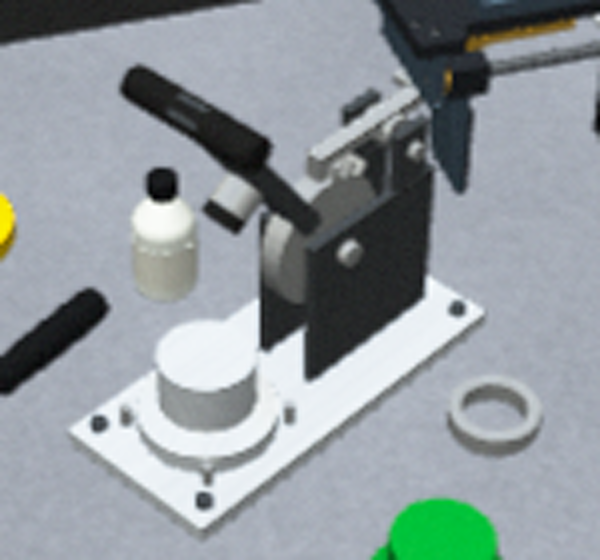

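The side crop shows the real fixture: silver cover at (241,199), bar at (240,140), and the paddle end at about (290,130), partly hidden by the gripper. Look-alikes of the cover, none of them in the fixture: yellow (177,160), red (220,275) and green (299,252).

The fixture centre comes out at about (0.581, 0.074), with its x axis along (-.865,-.50), so the paddle is near (0.704, 0.145, 0.176). I'll go above it with the fingers shut.

servo_tool --increments "0 0 -6 0; 4 0 0 -0.175; 4 0 0 -0.175; 4 2 0 -0.174; 0 0 0 0; 0 0 0 0" --fingers 255 --force 20

```text
clock: 0.85
ee_pos: [0.6979, 0.1236, 0.2906]
ee_rot: [-0.0, 0.5, 0.866, -0.0]
contact_force: [-0.3, 0.0, 0.2]
gripper_width: 0.371
gripper_force: 0.0
```

```bash
python3 - <<'E'
from h import *
a=snap('scene','s1');b=snap('side','d1');w=snap('wrist','w1')
s=env.observe();print(s['clock'],s['ee_pos'],s['ee_rot'],s['gripper_width'],s['contact_force'])
c=cv2.resize(b['img'][100:250,190:340,::-1],(400,400),interpolation=2); d=cv2.resize(a['img'][80:270,180:370,::-1],(400,400),interpolation=2)
cv2.imwrite('pics/m1.png',np.hstack([c,d]))
f=np.array([-.865,-.5018]);C=np.array([.581,.0738])
P=np.r_[C-.142*f,.176];print(P,'side',proj(b,P),'scene',proj(a,P),'wrist',proj(w,P))
E
```

```text
1.0 [0.69808838 0.12280863 0.29082101] [-5.69472170e-05  5.00640014e-01  8.65655567e-01 -1.12162507e-04] 0.24235468706323127 [ 1.03769147 -0.06075547 -0.48704565]
[0.70383   0.1450556 0.176    ] side [299.52436465 127.1098115 ] scene [358.56596029 177.81082247] wrist [280.05958782 172.38729427]
```

View pics/m1.png

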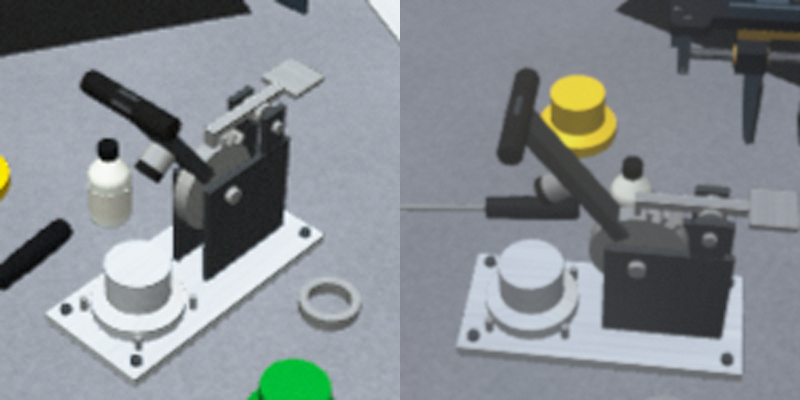

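View pics/w1.png

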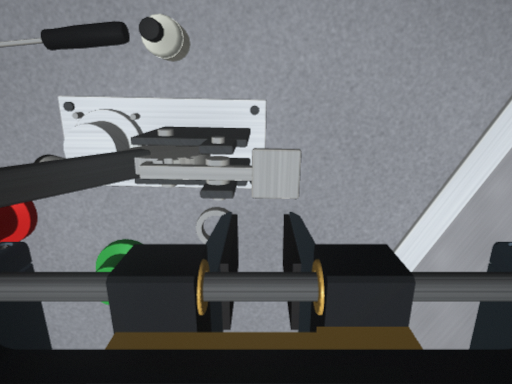

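The wrist view shows the paddle centre at (276,173), against a predicted (280,172), so the pose is good to about 3 mm. The side view agrees: (300,129) against (299.5,127). I'll move over it and come down close.

servo_tool --increments "1.5 1.4 3 0; 0 0 3 0; 0 0 2.6 0; 0 0 0 0; 0 0 0 0"

```text
clock: 1.62
ee_pos: [0.7033, 0.1434, 0.2062]
ee_rot: [0.0, 0.5, 0.866, 0.0]
contact_force: [0.2, -0.7, 0.5]
gripper_width: 0.008
gripper_force: 0.0
```

```bash
python3 - <<'E'
from h import *
from scipy.optimize import least_squares
a=load('s1');b=load('d1')
r=least_squares(lambda p:np.r_[proj(a,p)-[236.5,135.6],proj(b,p)-[238.7,139]],[.53,.04,.25])
f=np.array([-.865,-.5018]);C=np.array([.581,.0738]);q=r.x[:2]-C
print(r.x,r.fun,'fix x,y',q@f,q@[.5018,-.865]); print(np.arctan2(r.x[2]-.11,q@f+.03),np.hypot(r.x[2]-.11,q@f+.03))
E
```

```text
[0.51443494 0.03826486 0.25604939] [ 0.02355983 -0.12964912  0.06974786  0.15488466] fix x,y 0.075410305299492 -0.0026644501373851042
0.9456254894075679 0.18011595325962634
```

servo_tool --increments "0 0 1 0; 0 0 0.4 0; 0 0 0.4 0; 0 0 0.4 0; 0 0 0.3 0; 0 0 0.2 0; 0 0 0 0"

```text
clock: 2.5
ee_pos: [0.703, 0.1439, 0.1783]
ee_rot: [0.0, 0.5, 0.866, 0.0]
contact_force: [3.9, 0.9, 6.4]
gripper_width: 0.003
gripper_force: 3.9
```

servo_tool --increments "0 0 0.2 0; 0 0 0.2 0; 0 0 0 0"

```text
clock: 2.88
ee_pos: [0.7036, 0.144, 0.1775]
ee_rot: [0.001, 0.5, 0.866, 0.0]
contact_force: [-10.5, -0.5, 38.7]
gripper_width: 0.006
gripper_force: 17.0
```

```bash
python3 - <<'E'
from h import *
b=snap('side','d2');a=snap('scene','s2')
c=cv2.resize(b['img'][100:200,240:340,::-1],(400,400),interpolation=2); d=cv2.resize(a['img'][110:230,270:390,::-1],(400,400),interpolation=2)
cv2.imwrite('pics/m2.png',np.hstack([c,d]))
E
```

```text
(no output)
```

View pics/m2.png

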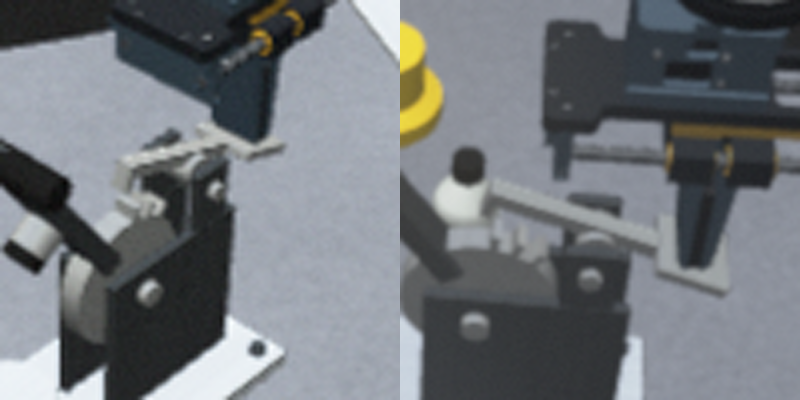

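The force jumped to 39 N and the pictures show the pawl tilted with its nose well clear of the teeth, so it is at its stop. I'll lift off and go above the bar, estimated at (0.516, 0.036, 0.256) with the arm at about 0.945 rad.

servo_tool --increments "0 0 -3 0; 0 0 -6 0; 0 0 -5.5 0; 0 -5.4 0 0; 0 -5.4 0 0; 0 -5.4 0 0; 0 -5.4 0 0; 0 0 0 0"

```text
clock: 3.98
ee_pos: [0.5125, 0.0345, 0.3181]
ee_rot: [-0.001, 0.5, 0.866, -0.001]
contact_force: [1.1, 0.6, 0.9]
gripper_width: 0.005
gripper_force: 0.0
```

```bash
python3 - <<'E'
from h import *
b=snap('side','d3');a=snap('scene','s3')
c=cv2.resize(b['img'][80:230,190:340,::-1],(400,400),interpolation=2); d=cv2.resize(a['img'][80:270,180:370,::-1],(400,400),interpolation=2)
cv2.imwrite('pics/m3.png',np.hstack([c,d])); s=env.observe()
f=np.array([-.865,-.5018]);C=np.array([.581,.0738]);q=s['ee_pos'][:2]-C;print(q@f,q@[.5018,-.865],s['ee_pos'])
# arc in tool cm from theta .945
t=np.array([.945,.85,.75,.65,.55,.45,.35,.25,.15,.08,0]);x=18*np.cos(t);z=18*np.sin(t)
print(np.c_[t[1:],-np.diff(x),-np.diff(z)].round(2))
E
```

```text
0.07598982091678118 0.00013761135681038646 [0.51533971 0.03555035 0.31877803]
[[ 0.85 -1.34  1.07]
 [ 0.75 -1.29  1.25]
 [ 0.65 -1.16  1.38]
 [ 0.55 -1.02  1.48]
 [ 0.45 -0.86  1.58]
 [ 0.35 -0.7   1.66]
 [ 0.25 -0.53  1.72]
 [ 0.15 -0.36  1.76]
 [ 0.08 -0.14  1.25]
 [ 0.   -0.06  1.44]]
```

View pics/m3.png

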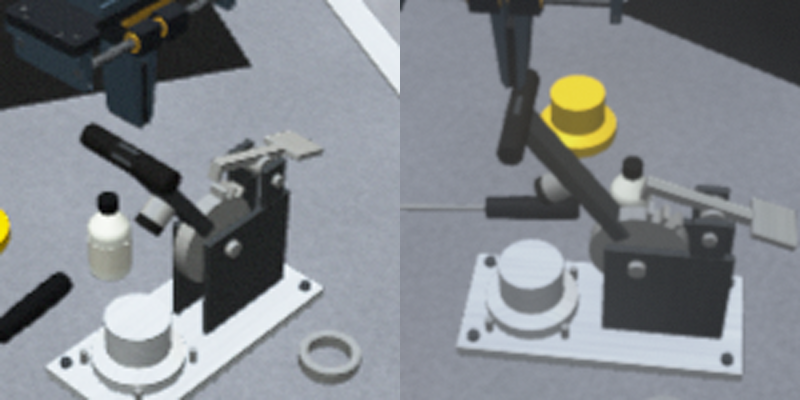

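The pawl stays pressed, the arm is still up, and the tool is above the bar. I'll come down to contact and start along the arc.

servo_tool --increments "0 0 2 0; 0 0 1 0; 0 -0.3 0.4 0; 0 -0.65 0.6 0; 0 -0.65 0.6 0; 0 -0.65 0.65 0; 0 -0.65 0.65 0; 0 0 0 0"

```text
clock: 5.08
ee_pos: [0.4902, 0.0211, 0.26]
ee_rot: [-0.0, 0.5, 0.866, -0.0]
contact_force: [-0.1, 0.3, 0.6]
gripper_width: 0.004
gripper_force: 0.1
```

```bash
python3 - <<'E'
from h import *
b=snap('side','d4');a=snap('scene','s4')
c=cv2.resize(b['img'][80:230,190:340,::-1],(400,400),interpolation=2); d=cv2.resize(a['img'][80:270,180:370,::-1],(400,400),interpolation=2)
cv2.imwrite('pics/m4.png',np.hstack([c,d]))
E
```

```text
(no output)
```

View pics/m4.png

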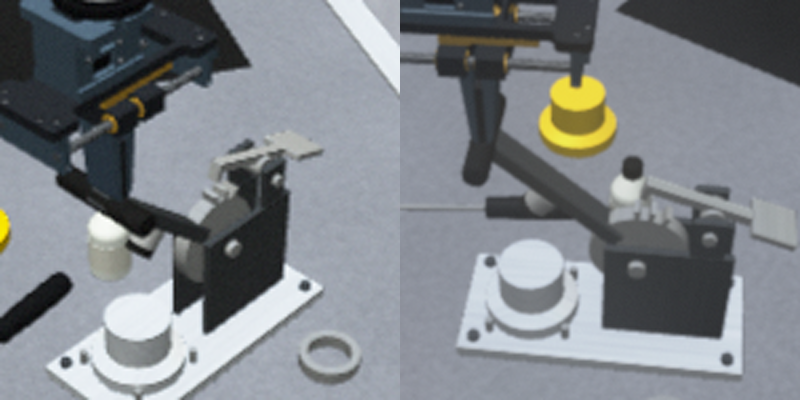

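The arm is moving with the tool, the bar is under the fingertips at about 0.73 rad, and the pawl is still clear. I'll continue along the arc.

servo_tool --increments "0 -0.6 0.7 0; 0 -0.6 0.7 0; 0 -0.5 0.7 0; 0 -0.5 0.75 0; 0 -0.5 0.75 0; 0 -0.45 0.8 0; 0 -0.4 0.8 0; 0 -0.35 0.8 0"

```text
clock: 6.18
ee_pos: [0.4566, 0.0016, 0.1994]
ee_rot: [-0.0, 0.5, 0.866, -0.0]
contact_force: [-1.1, 0.4, 2.4]
gripper_width: 0.005
gripper_force: 1.2
```

servo_tool --increments "0 -0.35 0.8 0; 0 -0.3 0.85 0; 0 -0.25 0.85 0; 0 -0.2 0.85 0; 0 -0.15 0.85 0; 0 -0.1 0.8 0; 0 0 0 0"

```text
clock: 7.05
ee_pos: [0.4448, -0.0051, 0.1493]
ee_rot: [-0.0, 0.5, 0.866, -0.0]
contact_force: [-0.4, 0.0, -0.0]
gripper_width: 0.006
gripper_force: 0.0
```

servo_tool --increments "0 0.3 0.4 0; 0 0.2 0.4 0; 0 0.1 0.2 0; 0 0 0.15 0; 0 0 0.1 0; 0 0 0 0"

```text
clock: 7.8
ee_pos: [0.4505, -0.002, 0.138]
ee_rot: [-0.0, 0.5, 0.866, 0.0]
contact_force: [-5.7, 0.4, 14.8]
gripper_width: 0.007
gripper_force: 7.3
```

servo_tool --increments "0 0 0.1 0; 0 0 0.05 0; 0 0 0 0"

```text
clock: 8.18
ee_pos: [0.4506, -0.002, 0.1376]
ee_rot: [-0.0, 0.5, 0.866, -0.0]
contact_force: [-17.6, 1.7, 44.4]
gripper_width: 0.005
gripper_force: 22.3
```

The foot has seated: the force went from 15 to 44 N with only 0.4 mm of travel. I'll lift straight off and check.

servo_tool --increments "0 0 -0.5 0; 0 0 -3 0; 0 0 -5 0; 0 0 -5 0; 0 0 0 0; 0 0 0 0"

```text
clock: 8.93
ee_pos: [0.45, -0.002, 0.2703]
ee_rot: [-0.0, 0.5, 0.866, -0.0]
contact_force: [-0.0, -0.1, -0.0]
gripper_width: 0.005
gripper_force: 0.0
```

```bash
python3 - <<'E'
from h import *
b=snap('side','d5');a=snap('scene','s5')
c=cv2.resize(b['img'][100:250,190:340,::-1],(400,400),interpolation=2); d=cv2.resize(a['img'][80:270,180:370,::-1],(400,400),interpolation=2)
cv2.imwrite('pics/m5.png',np.hstack([c,d]));s=env.observe();print(s['contact_force'],s['ee_pos'])
E
```

```text
[0.70639407 0.75965433 0.11471008] [ 0.44960632 -0.00201704  0.26952099]
```

View pics/m5.png

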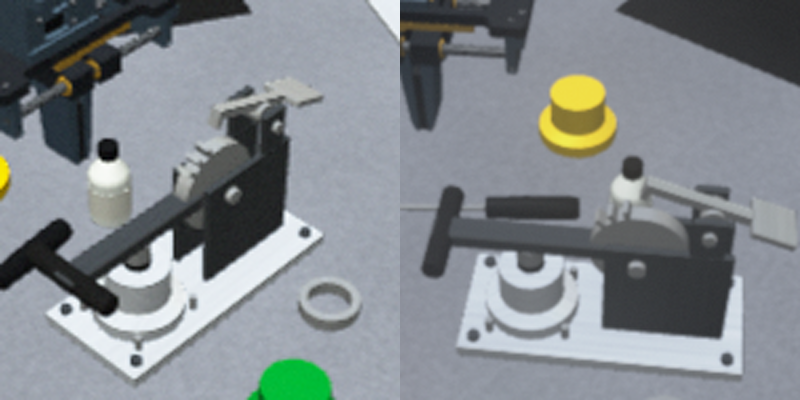

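The arm is level with its foot on the cover, the cover is seated, and the tool is clear. I'll hand the job in.

```bash
python3 -c "
from workcell import env
print(env.close_job())"
```

```text
the job is handed in; nothing more can be done
None
```

The job is handed in, but the interface returned no verdict: the pawl was pressed to its stop, then the arm was pushed level until its foot rested on the seated cover, the other parts look undisturbed, and the peak tool force was about 44 N on the last push at the bar.

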